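# Bring a carton of glassware down the gravity roller track

## Robot

A 6-joint arm with a two-finger parallel gripper is mounted at the origin on the work surface. World frame = base frame: x ahead of the robot, y to its left, z up, the work surface at z = 0. Lengths are in m, angles in rad, forces in N, time in s.
With the tool pointing down it reaches from about 0.35 to 0.975 m from the base axis. Payload 4.9 kg.
Tool frame: the origin (TCP) lies midway between the tips of the shut fingers; the grasp point (between the pads) lies 19 mm behind it (ctrl.hold_point_z is the distance from the TCP to the grasp point, in m); z points along the fingers, y is the line along which they close (so a half turn about z gives the same grasp; the last joint's range is limited). The gripper opens to 85 mm and grips with 20 to 120 N. Pads are 22 mm wide; open, the fingers measure 114 mm over their backs; the gripper's body (76 mm by 85 mm) begins 54 mm behind the grasp point. The pads swing forward as they close: fully open they stand 13 mm farther back than shut.
Start: joints at [-1.416, 0.053, 1.613, -0, 1.476, -0.119], TCP at [0.169, -0.602, 0.231] pointing down, gripper open.
Joint ranges: [-3.01, 3.01], [-1.01, 2.22], [0.06, 2.58], [-1.02, 4.17], [0.09, 2.62], [-3.14, 3.14]. Speed limits (rad/s): [2.57, 2.57, 3.14, 3.14, 3.14, 3.14].

## Interface

Orientations are given as a rotation vector (axis times angle).
In Python, from station import status, viewer, finish_job, ctrl gives the robot as it stands.
- The arm moves only by the shell command python3 -m jog 'ROWS' [FORCE]. ROWS is JSON, a list of rows, each a list of 7 numbers: the turn, a rotation vector about the tool's x, y, z each as a share of 5 degrees, from -1 to 1, then the shift along the tool's x, y, z each as a share of 30 mm, from -1 to 1, then the opening, from -1 (shut) to 1 (fully open). A call has 1 to 5 rows; each row shifts and turns the commanded pose from where the row before left it, along the tool's axes as they then stand; what a row does not reach is not made up. A row lasts 1/8 s, in which the tool goes at most 62.5 mm and 10.7 degrees, less where a joint would pass 70% of its speed; a pose out of reach is approached as far as the arm can. A call with a number of a shift or a turn outside -1 to 1 is refused whole. A call with a gripper value outside its range is refused whole. The fingers move at their own pace and stop on an object; FORCE is the grip in N (left out, the last holds). Time passes only in rows, so rows that do not move let the fingers close. It gives the time, the measured TCP pose, the force, the opening and the grip force at its end, in the units of the state.
- status.get_obs(): the state, without advancing time (a new reading comes with each control period).
- viewer.get_image(name): name is "scene" or "top"; returns a dict with "img" (400x640x3 uint8, red, green, blue), "fovy" (degrees; the focal length in pixels is half the picture's height over the tangent of half this angle, whatever the lens; pixels are square), "cx", "cy" (the principal point, pixels), "rvec" (rotation vector, rad) and "tvec" (3), from world to camera coordinates, as OpenCV has them. Camera axes: x right, y down, z forward; pixel columns grow to the right and rows downward; lengths in m; the calibration is good to about 2 mm. A picture is of the moment at which its call begins. There is no depth.
- finish_job(): hands the job in; it is judged then, once.
The state is a dict: "t": time; "q": joint angles; "dq": joint speeds; "effort": joint torques, N m; "tool_pos": TCP position; "tool_rot": TCP orientation; "contact_force": force on the tool from outside, world axes, zero at the start; "wrist_torque": the same for the moment, N m; "opening": finger opening in m; "grip_force": force on a finger pad.
Only numpy, scipy, OpenCV 4.12 (cv2) and the standard library are available. Lean on these libraries where they do the work, as an engineer would, in place of code of your own. Each camera call takes 0.05 s, during which the arm holds its last target. There are 200 camera calls.

## Task

Send the carton of glassware down the sloping roller track: push the black thumb pad down so that the stop blade drops below the rollers, and keep it down until the whole carton has rolled clear of the blade. Then get your hand in front of the carton while it rolls, run along two or three centimetres ahead of it at its own speed for over half a second without touching it, and then let it settle softly against your hand; only then slow it to a crawl, well before the end stop, and ease it onto the sprung end stop so gently that the spring hardly gives. Let go and leave the carton resting square against the end stop, with the other things on the desk left alone.

Things in the scene. Friction and masses are not known exactly. Their poses are not given: they have to be found in the camera images.
- track: Gravity roller track, 880 mm long, 150 wide, placed and turned about the vertical between episodes. Origin on the desk under its middle; x across, away from the robot; y along it, level, UPHILL; z up. Deck (roller tops) 90 mm up at the origin, rising 35 mm per metre of +y. Side channels, 127 mm apart, stand 12 mm above the deck. Drag on the carton about 1.65 N per m/s.
- pad_top (a point): Centre of the top of the stop's black rubber thumb pad, 44 mm across the track by 54 mm along it, on the robot's side of the track: in the track's frame x = -110 mm, y = 257 mm, 30 mm above the deck plane while the blade is up. Moves down with blade. The side channel beside it is lower.
- blade (a joint): Travel (m) of blade and pad, one piece: 0 = blade up, 14 mm above the deck, holding the carton; 0.030 = pad at its hard bottom stop, blade 16 mm under the deck; from 0.017 on the carton is free. Pressing takes 2 to 7 N; a spring lifts it when let go, and under a carton still above it the blade rubs and stops the carton. Blade 4 mm thick, 90 wide, its uphill face at y = 260 mm in the track's frame.
- carton: Closed taped cardboard carton, 120 mm across the track, 140 along, 90 high, nominal 0.7 kg (may differ by 35 %). Origin: centre of its underside; axes as the track's, tilted with the deck. Starts at y = 330 mm in the track's frame; home is y = -330 to -335. Too wide to grip. Rolls off by itself: nominally approaches 0.155 m/s, time constant 0.45 s (both grow with mass).
- stop_face (a point): Middle of the end stop's face that meets the carton, at deck level: x = 0, y = -400 mm in the track's frame, moving with end_stop. The stop is a steel plate across the lower end on two sprung rods, its top 25 mm above the deck: a hand in front of the carton passes over it and the bar behind if it stays higher than that. Axes tilted with the deck, y uphill.
- tape_roll: Bystander: loose roll of grey packing tape, 96 mm across, 48 mm high, lying flat beyond the track. Origin: centre of its underside.
- mug: Bystander: loose white mug, 80 mm across, 95 mm high, standing beyond the track. Origin: centre of its underside.
- end_stop (a joint): How far (m) the sprung end stop is pushed in, downhill: 0 = free, 0.025 = at its hard end. Spring 80 N/m, damping 3 N per m/s. The carton at rest against it pushes it in by about 1 to 3 mm; running into it freely at full speed pushes it in by 8 to 20 mm.

How it is judged:
By the outcome, as a careful person would: the job done as asked, in the order asked, and still so for the second after the job is handed in, with the robot touching nothing.
It also fails if it takes over 40 s, if anything falls off the work surface, if the arm or the gripper's body presses on something with over 40 N, if the wrist force passes 120 N, or if a joint passes its speed limit or range.

## Working session

There is one attempt and no reset: what is moved stays moved. The work goes in short steps, Python scripts to look and compute and a shell command to move; the robot and the scene stay as the last step left them, time stands still between calls to the robot, and variables do not carry over. Pictures are saved under pics/ and viewed, at most 11 in all, crops included, and the job is handed in when it is done.

```bash
ls; mkdir -p pics
python3 - <<'E'
from station import status, viewer, ctrl
import cv2
print(status.get_obs())
for n in("scene","top"):
    d=viewer.get_image(n); cv2.imwrite(f"pics/{n}0.png",d["img"][:,:,::-1]); print({k:v for k,v in d.items() if k!="img"})
E
```

```text
pics
{'t': 0.0, 'q': array([-1.41600106e+00,  5.33796890e-02,  1.61432169e+00,  2.76979213e-06,
        1.47599062e+00, -1.19024905e-01]), 'dq': array([ 0.000871  ,  0.00203139, -0.00117313,  0.00027695, -0.00069539,
        0.00038822]), 'effort': array([ 6.18452559e-04, -3.93681693e+01, -3.70175707e+01, -5.59476621e-05,
        7.15182090e-03,  7.80122036e-06]), 'tool_pos': array([ 0.16889499, -0.6010901 ,  0.23003232]), 'tool_rot': array([-3.11011567e+00, -4.28486368e-01,  5.46092109e-05]), 'contact_force': array([ 0.13128265,  0.17537367, -0.50821786]), 'wrist_torque': array([ 0.0205082 ,  0.04968034, -0.00186386]), 'grip_force': 0.0, 'opening': 0.08537987584773424}
{'fovy': 50.72449419559452, 'cx': 317.59746628989257, 'cy': 200.58211843337384, 'rvec': array([ 1.84945062,  1.24159912, -0.66498104]), 'tvec': array([-0.24234464, -0.18845006,  1.71661473])}
{'fovy': 56.93352722931223, 'cx': 320.6595481942066, 'cy': 199.31757823282013, 'rvec': array([ 2.09619817, -2.14807881,  0.18807938]), 'tvec': array([0.05253754, 0.58293543, 1.00787267])}
```

View pics/top0.png

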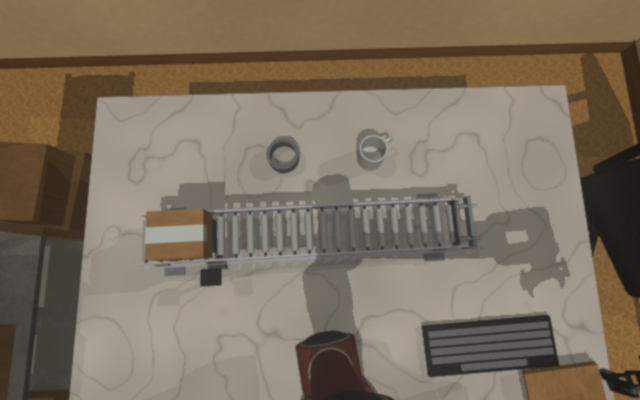

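View pics/scene0.png

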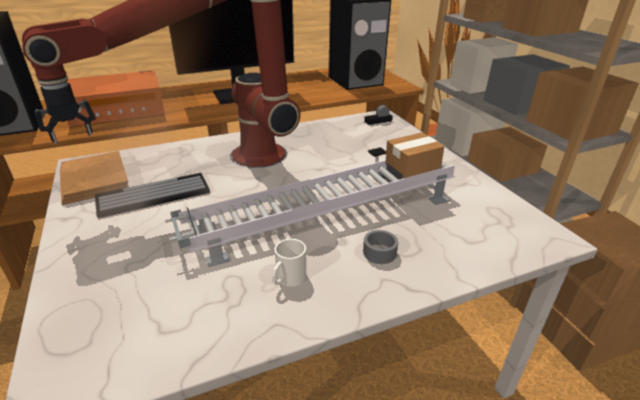

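The top view shows the carton at about (177,235), the black pad at (211,277), the end stop near (462,222), the tape roll at (283,154) and the mug at (373,148). Uphill is to the image's left. The scene view agrees.

```bash
cat > h.py <<'E'
import numpy as np, cv2
from station import status, viewer
def cam(n):
    d=viewer.get_image(n); R=cv2.Rodrigues(d["rvec"])[0]; f=200/np.tan(np.radians(d["fovy"]/2))
    return d["img"],R,np.array(d["tvec"]),f,d["cx"],d["cy"]
def ray(c,p,z):
    _,R,t,f,cx,cy=c; o=-R.T@t; v=R.T@np.array([(p[0]-cx)/f,(p[1]-cy)/f,1]); return o+v*(z-o[2])/v[2]
def proj(c,P):
    _,R,t,f,cx,cy=c; q=R@np.array(P)+t; return np.array([cx+f*q[0]/q[2],cy+f*q[1]/q[2]])
E
python3 - <<'E'
from h import *
c=cam("top"); im=c[0]; hsv=cv2.cvtColor(im,cv2.COLOR_RGB2HSV)
print("cam",-c[1].T@c[2])
roi=np.zeros(im.shape[:2],np.uint8); roi[262:295,192:232]=1
m=((hsv[...,2]<55)&(roi>0)).astype(np.uint8)
cs,_=cv2.findContours(m,cv2.RETR_EXTERNAL,cv2.CHAIN_APPROX_NONE); k=max(cs,key=cv2.contourArea)
r=cv2.minAreaRect(k); print("pad",r, ray(c,r[0],.129))
roi[:]=0; roi[195:275,130:225]=1
m=((hsv[...,1]>90)&(roi>0)).astype(np.uint8); m=cv2.morphologyEx(m,cv2.MORPH_CLOSE,np.ones((25,25)))
cs,_=cv2.findContours(m,cv2.RETR_EXTERNAL,cv2.CHAIN_APPROX_NONE); k=max(cs,key=cv2.contourArea)
r=cv2.minAreaRect(k); b=cv2.boxPoints(r); print("carton",r,b.tolist()); B=np.array([ray(c,p,.1915) for p in b]);print(B.round(4)); print(np.linalg.norm(B-np.roll(B,1,0),axis=1))
crop=im[180:300,130:330,::-1]; a=cv2.resize(crop,None,fx=4,fy=4,interpolation=cv2.INTER_CUBIC); cv2.imwrite("pics/c1.png",a)
crop=im[180:280,330:500,::-1]; a=cv2.resize(crop,None,fx=4,fy=4,interpolation=cv2.INTER_CUBIC); cv2.imwrite("pics/c2.png",a)
E
```

```text
cam [0.39033511 0.03359641 1.09767527]
pad ((210.5, 276.5), (15.0, 17.0), 90.0) [0.37496824 0.32661789 0.129     ]
carton ((177.5, 234.0), (50.0, 65.0), 90.0) [[145.0, 209.0], [210.0, 209.0], [210.0, 259.0], [145.0, 259.0]]
[[0.545  0.4768 0.1915]
 [0.5409 0.3141 0.1915]
 [0.4177 0.3102 0.1915]
 [0.4215 0.4689 0.1915]]
[0.12375902 0.16276232 0.12328007 0.15876367]
```

View pics/c1.png

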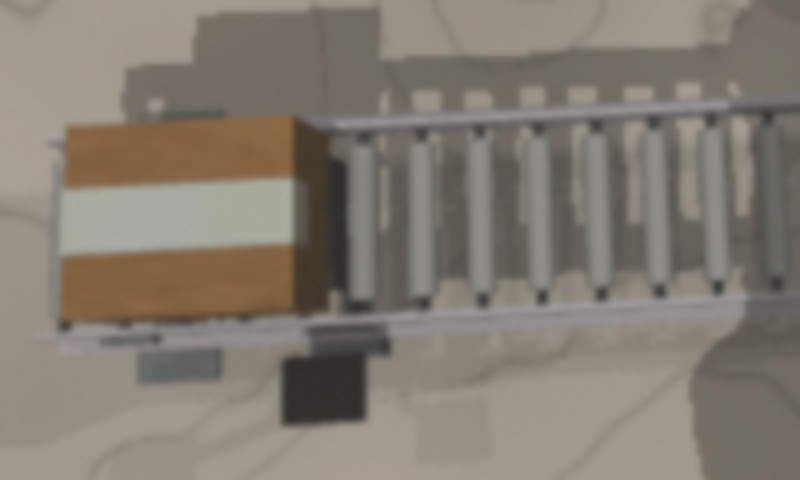

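View pics/c2.png

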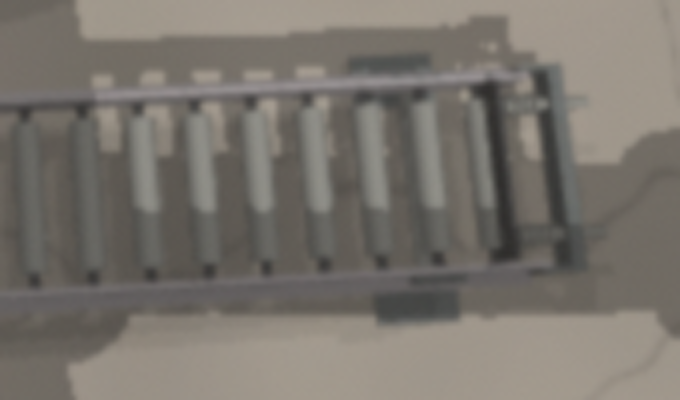

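The crops show the carton top-face corners at full-frame (146.5,211.5), (203.5,209), (203.5,257), (144.8,260), the pad centred at (211,277), the rail tops as two straight lines, and the stop plate at x ≈ 452–457.

Run:
```python
from h import *
from scipy.optimize import least_squares
c=cam("top")
for yy in [0]:
    C=np.array([ray(c,p,.1915) for p in [(146.5,211.5),(203.5,209),(203.5,257),(144.8,260)]]); print(C.round(4),np.linalg.norm(C-np.roll(C,1,0),axis=1)); print("carton ctr",C.mean(0))
far=[(212.5,211.25),(310,206),(460,198.75)]; near=[(145,265),(315,255.75),(467.5,247)]
def r2(p):
    P=ray(c,p,.1)
    for _ in range(3): P=ray(c,p,.102+.035*(P[1]-0.07))
    return P
F=np.array([r2(p) for p in far]);N=np.array([r2(p) for p in near]);print(F.round(4),N.round(4))
for A in(F,N): print("yaw of +y (rot from world y):",np.degrees(np.arctan2(-(A[0]-A[-1])[0],(A[0]-A[-1])[1])))
pad=ray(c,(211,277),.129); 
def T(s,x,y): 
    return np.array([s[0]+x*np.cos(s[2])-y*np.sin(s[2]), s[1]+x*np.sin(s[2])+y*np.cos(s[2])])
u=lambda s:np.array([np.cos(s[2]),np.sin(s[2])])
CC=C.mean(0)[:2]; stop=ray(c,(330+492/4,180+170/4),.09-.014+.012)[:2]
def res(s):
    r=[*(T(s,-.110,.257)-pad[:2]),*(T(s,0,.330+.0035*0-.0047)-CC)]
    w=.0655
    for A,sg in((F,1),(N,-1)):
        r+=[(u(s)@(a[:2]-s[:2])-sg*w)*.7 for a in A]
    return r
q=least_squares(res,[.5,.07,0]); print(q.x,np.degrees(q.x[2])); print(np.array(res(q.x)).round(4)); s=q.x
print("stop pred",T(s,0,-.4),"meas",stop)
for x,y,z in((0,-.4,.101),(0,-.4,.076),(-.06,-.4,.101),(.06,-.4,.101)): print(proj(c,[*T(s,x,y),z]))
for nm,p,z in(("tape",(283,154),.024),("mug",(373,148),.05)): print(nm,ray(c,p,z))
```

```text
[[0.5386 0.4726 0.1915]
 [0.5413 0.3303 0.1915]
 [0.4229 0.3262 0.1915]
 [0.4191 0.4693 0.1915]] [0.11953791 0.14233304 0.11850521 0.14309004]
carton ctr [0.48047387 0.39960809 0.1915    ]
[[ 0.5479  0.3319  0.1112]
 [ 0.5573  0.0677  0.1019]
 [ 0.5696 -0.3488  0.0873]] [[ 0.4084  0.5037  0.1172]
 [ 0.4223  0.0568  0.1015]
 [ 0.4363 -0.3569  0.0871]]
yaw of +y (rot from world y): 1.827948029272899
yaw of +y (rot from world y): 1.8565393085730355
[0.49005499 0.07310966 0.03098058] 1.7750564627833718
[-0.0015  0.0013 -0.0005 -0.0014  0.0002  0.0011  0.0007 -0.0019 -0.0019
 -0.0011]
stop pred [ 0.50244524 -0.3266984 ] meas [ 0.50386794 -0.32328413]
[455.96031498 222.41296872]
[452.79046282 223.5008728 ]
[458.68297561 244.66272736]
[453.29670582 200.64578261]
tape [0.7321863  0.14926884 0.024     ]
mug [ 0.73535475 -0.12031966  0.05      ]
```

```bash
cat >> h.py <<'E'
from scipy.spatial.transform import Rotation as Ro
S=(.4903,.0731,.0312)   # track origin x,y, yaw
E3=np.array([[np.cos(S[2]),-np.sin(S[2]),0],[np.sin(S[2]),np.cos(S[2]),0],[0,0,1]])
def w2t(P):   # world -> track (x across, y uphill, height above deck)
    q=E3.T@(np.array(P)-[S[0],S[1],0]); q[2]-=.09+.035*q[1]; return q
def t2w(x,y,h): return E3@np.array([x,y,.09+.035*y+h])+[S[0],S[1],0]
def pose(): 
    o=status.get_obs(); return o,Ro.from_rotvec(o["tool_rot"])
def shift(dx,dy,dh,R=None):  # track shift in m -> tool units of 30mm (dh relative to the sloping deck)
    R=R or pose()[1]; return R.inv().apply(E3@np.array([dx,dy,dh+.035*dy]))/.03
def rep():
    o,R=pose(); print("t",round(o["t"],3),"track",w2t(o["tool_pos"]).round(4),"q",o["q"].round(2),"F",o["contact_force"].round(1),"open",round(o["opening"],3))
    print("axes in track (cols):\n",(E3.T@R.as_matrix()).round(3))
E
python3 -m jog '[[0,0,-1,1,0,-0.5,-1],[0,0,-1,1,0,-0.5,-1],[0,0,-1,1,0,-0.5,-1],[0,0,-1,1,0,0,-1],[0,0,-1,1,0,0,-1]]'
python3 -m jog '[[0,0,-1,1,-1,0,-1],[0,0,-0.2,1,-1,0,-1],[1,1,0,1,-1,0,-1],[1,1,0,1,-1,0,-1],[1,1,0,1,-1,0,-1]]'
python3 -c "
from h import *
rep()"
```

```text
t: 0.82
tool_pos: [0.304, -0.5367, 0.2763]
tool_rot: [2.944, 1.096, 0.0]
contact_force: [-0.2, 0.4, 1.3]
opening: -0.0006
grip_force: 0.0
t: 1.45
tool_pos: [0.302, -0.3252, 0.2919]
tool_rot: [-2.559, -1.105, -0.194]
contact_force: [0.9, 0.3, -1.0]
opening: -0.0002
grip_force: 0.0
t 1.45 track [-0.2007 -0.3922  0.2157] q [-1.09 -0.21  1.79  0.17  1.9  -0.31] F [ 0.9  0.3 -1. ] open -0.0
axes in track (cols):
 [[ 0.708  0.706  0.   ]
 [ 0.657 -0.659  0.366]
 [ 0.259 -0.259 -0.931]]
```

```bash
python3 -m jog '[[1,1,0,1,0,0,-1],[1,1,0,1,0,0,-1],[0,0,0,1,0.1,0.45,-1],[0,0,0,1,0.1,0.45,-1],[0,0,0,1,0.1,0.45,-1]]'
python3 -c "
from h import *
rep(); P=w2t(pose()[0]['tool_pos']); T=np.array([-.115,.25,.06]); print(shift(*(T-P)))"
```

```text
t: 2.08
tool_pos: [0.4119, -0.2142, 0.3094]
tool_rot: [-2.343, -1.011, -0.3]
contact_force: [0.2, -0.6, 0.1]
opening: -0.0002
grip_force: 0.0
t 2.075 track [-0.0873 -0.2847  0.2294] q [-0.87 -0.11  1.73  0.41  2.   -0.03] F [ 0.2 -0.6  0.1] open -0.0
axes in track (cols):
 [[ 0.708  0.706  0.001]
 [ 0.575 -0.578  0.579]
 [ 0.409 -0.41  -0.815]]
[ 7.54341448 -8.89937349 14.41103806]
```

```bash
python3 -m jog '[[0,0,0,1,-1,1,-1],[0,0,0,1,-1,1,-1],[0,0,0,1,-1,1,-1],[0,0,0,1,-1,1,-1],[0,0,0,1,-1,1,-1]]'
python3 -m jog '[[0,0,0,0.8,-1,1,-1],[0,0,0,0.8,-1,1,-1],[0,0,0,0.8,-1,1,-1],[0,0,0,0.8,-1,1,-1],[0,0,0,0.5,-0.5,1,-1]]'
python3 -c "
from h import *
rep(); P=w2t(pose()[0]['tool_pos']); T=np.array([-.115,.25,.06]); print(shift(*(T-P)))"
```

```text
t: 2.7
tool_pos: [0.4033, 0.0463, 0.31]
tool_rot: [-2.343, -1.01, -0.301]
contact_force: [0.1, -0.4, -0.5]
opening: 0.0003
grip_force: 0.0
t: 3.32
tool_pos: [0.3795, 0.2746, 0.2892]
tool_rot: [-2.342, -1.014, -0.303]
contact_force: [1.0, -0.8, 0.1]
opening: 0.0001
grip_force: 0.0
t 3.325 track [-0.1045  0.2049  0.1921] q [ 0.1  -0.54  2.09  0.62  1.54  0.85] F [ 1.  -0.8  0.1] open 0.0
axes in track (cols):
 [[ 0.706  0.708  0.002]
 [ 0.576 -0.577  0.579]
 [ 0.411 -0.407 -0.815]]
[-1.1684618   0.65558112  4.4168041 ]
```

```bash
python3 -c "
from h import *
P=w2t(pose()[0]['tool_pos']); T=np.array([-.127,.255,.052]); print(shift(*(T-P)), shift(0,0,-.01))"
```

```text
[-1.4621264   0.38255041  4.72506881] [-0.13702383  0.13583275  0.27181804]
```

```bash
python3 -m jog '[[0,0,0,-0.29,0.08,0.95,-1],[0,0,0,-0.29,0.08,0.95,-1],[0,0,0,-0.29,0.08,0.95,-1],[0,0,0,-0.29,0.08,0.95,-1],[0,0,0,-0.3,0.06,0.92,-1]]'
python3 -m jog '[[0,0,0,0,0,0,-1]]'
python3 - <<'E'
from h import *
rep(); P=w2t(pose()[0]['tool_pos']); T=np.array([-.127,.255,.03]); print(shift(*(T-P)))
for n in("top","scene"):
    c=cam(n); cv2.imwrite(f"pics/{n}2.png",c[0][:,:,::-1])
a=cv2.imread("pics/top2.png")[180:330,120:320]; b=cv2.imread("pics/scene2.png")[100:220,340:480]
a=cv2.resize(a,(800,600)); cv2.imwrite("pics/a2.png",a)
E
```

```text
t: 3.95
tool_pos: [0.3552, 0.3224, 0.1493]
tool_rot: [-2.343, -1.011, -0.3]
contact_force: [-0.9, -1.1, 0.4]
opening: 0.0001
grip_force: 0.0
t: 4.08
tool_pos: [0.3534, 0.322, 0.1477]
tool_rot: [-2.343, -1.011, -0.293]
contact_force: [0.4, 0.9, 0.8]
opening: -0.0001
grip_force: 0.0
t 4.075 track [-0.1291  0.2531  0.0489] q [ 0.23 -0.43  2.26  0.64  1.25  0.8 ] F [0.4 0.9 0.8] open -0.0
axes in track (cols):
 [[ 0.709  0.705 -0.004]
 [ 0.577 -0.578  0.577]
 [ 0.405 -0.412 -0.816]]
[-0.1670446   0.26938267  0.54828984]
```

View pics/a2.png

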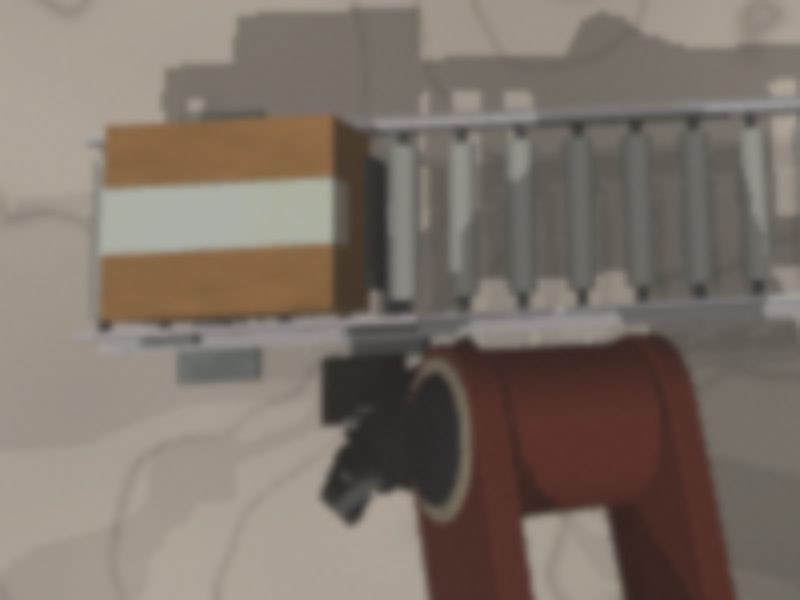

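View pics/scene2.png

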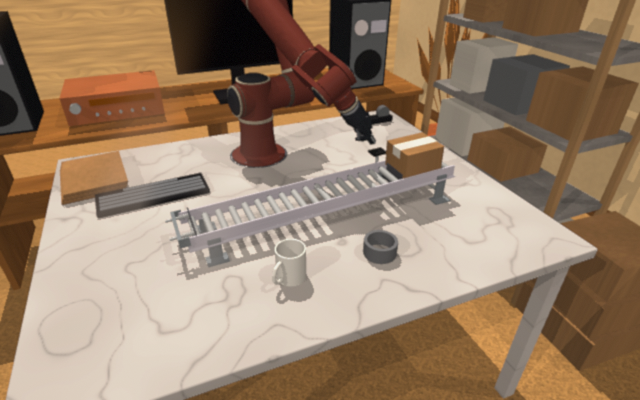

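The crop shows the carton still held at (100–335, 115–320), with the hand beside the pad at (370,390) and clear of the carton. The scene view confirms the layout is unchanged.

```bash
cat >> h.py <<'E'
def front(c,lo=-.42,hi=.30):
    """carton front y in track frame, from the top view: lit top -> darker front edge along the top plane"""
    g=cv2.cvtColor(c[0],cv2.COLOR_RGB2HSV).astype(np.float32)
    ys=np.arange(lo,hi,.0005); acc=[]
    for x in np.arange(.026,.052,.004):
        p=np.array([proj(c,t2w(x,y,.09)) for y in ys],np.float32)
        acc.append(cv2.remap(c[0].astype(np.float32),p[:,:1],p[:,1:],cv2.INTER_LINEAR)[:,0])
    a=np.mean(acc,0); b=(a[:,0]-a[:,2]); b=cv2.GaussianBlur(b[:,None],(1,0+9),2)[:,0]  # red minus blue: cardboard
    return ys,a,b
E
python3 -m jog '[[0,0,0,-0.1,0.2,0.3,-1],[0,0,0,0,0,0.05,-1]]'
python3 - <<'E'
from h import *
rep(); c=cam("top"); ys,a,b=front(c,.2,.44)
for i in range(0,len(ys),16): print(round(float(ys[i]),3),a[i].round().astype(int),end=' ')
P=w2t(pose()[0]['tool_pos']); T=np.array([-.127,.255,.013]); print(shift(*(T-P)))
E
```

```text
t: 4.42
tool_pos: [0.358, 0.3229, 0.138]
tool_rot: [-2.343, -1.01, -0.3]
contact_force: [0.8, -0.5, 0.5]
opening: 0.0001
grip_force: 0.0
t 4.425 track [-0.1244  0.2538  0.0391] q [ 0.23 -0.41  2.26  0.65  1.22  0.78] F [ 0.8 -0.5  0.5] open 0.0
axes in track (cols):
 [[ 0.709  0.706  0.001]
 [ 0.575 -0.578  0.578]
 [ 0.409 -0.409 -0.816]]
0.2 [120 113 107] 0.208 [111 107 102] 0.216 [118 116 112] 0.224 [107 103  98] 0.232 [84 79 75] 0.24 [74 61 49] 0.248 [73 59 45] 0.256 [87 68 49] 0.264 [140 105  70] 0.272 [138 104  69] 0.28 [137 103  69] 0.288 [136 103  69] 0.296 [137 103  69] 0.304 [137 103  70] 0.312 [136 103  69] 0.32 [136 103  69] 0.328 [137 103  69] 0.336 [137 103  70] 0.344 [135 102  69] 0.352 [134 101  68] 0.36 [134 101  68] 0.368 [133 101  68] 0.376 [134 101  68] 0.384 [135 102  68] 0.392 [135 102  69] 0.4 [142 133 122] 0.408 [169 160 149] 0.416 [173 164 152] 0.424 [174 165 152] 0.432 [174 165 153] [-0.39295414  0.27740517  0.73054449]
```

```bash
cat >> h.py <<'E'
def cross(ys,v,th,up):
    for i in range(len(v)-1):
        if (v[i]<th<=v[i+1]) if up else (v[i]>=th>v[i+1]): return ys[i]+.0005*(th-v[i])/(v[i+1]-v[i])
    return np.nan
def carton(lo=-.45,hi=.44):
    t=status.get_obs()["t"]; c=cam("top"); ys,a,b=front(c,lo,hi); k=np.ones(9)/9
    b=np.convolve(a[:,0]-a[:,2],k,'same'); r=np.convolve((a[:,0]-a[:,2])/a[:,0],k,'same')
    f=cross(ys,b,48,True); R=cross(ys[ys>f+.05],r[ys>f+.05],.3,False) if f==f else np.nan
    return t,f,R,c
E
python3 -m jog '[[0,0,0,-0.2,0.15,0.3,-1],[0,0,0,0,0,0,-1]]'
python3 - <<'E'
from h import *
rep(); print(carton()[:3])
P=w2t(pose()[0]['tool_pos']); T=np.array([-.127,.255,.013]); print(shift(*(T-P)))
E
```

```text
t: 4.72
tool_pos: [0.3569, 0.3223, 0.1263]
tool_rot: [-2.343, -1.01, -0.301]
contact_force: [1.8, 0.2, 3.3]
opening: -0.0
grip_force: 1.5
t 4.725 track [-0.1256  0.2532  0.0275] q [ 0.23 -0.39  2.27  0.65  1.2   0.76] F [1.8 0.2 3.3] open -0.0
axes in track (cols):
 [[ 0.709  0.706  0.002]
 [ 0.575 -0.578  0.579]
 [ 0.41  -0.409 -0.815]]
(4.725, np.float64(0.25768327446927103), np.float64(0.397539390248435))
[-0.20568206  0.13377927  0.43704546]
```

```bash
python3 -m jog '[[0,0,0,-0.2,0.13,0.44,-1]]'
python3 - <<'E'
from h import *
import json
rep(); D=[]
for i in range(40):
    t,f,r,_=carton(); D.append((t,f,r))
    if i>6 and f>.25: break
    if f<.165: break
json.dump(D,open("d.json","w")); print(np.array(D).round(4)); rep()
E
```

```text
t: 4.9
tool_pos: [0.3569, 0.3243, 0.1135]
tool_rot: [-2.343, -1.012, -0.306]
contact_force: [2.3, -3.0, 5.3]
opening: -0.0001
grip_force: 2.7
t 4.9 track [-0.1255  0.2553  0.0146] q [ 0.23 -0.37  2.28  0.66  1.17  0.74] F [ 2.3 -3.   5.3] open -0.0
axes in track (cols):
 [[ 0.706  0.708  0.005]
 [ 0.575 -0.578  0.579]
 [ 0.413 -0.406 -0.815]]
[[4.9    0.2572 0.3971]
 [4.95   0.2559 0.3962]
 [5.     0.2542 0.3946]
 [5.05   0.2517 0.3922]
 [5.1    0.2493 0.3893]
 [5.15   0.2453 0.3857]
 [5.2    0.2417 0.3815]
 [5.25   0.237  0.3772]
 [5.3    0.2325 0.3724]
 [5.35   0.2277 0.3674]
 [5.4    0.2221 0.3622]
 [5.45   0.2164 0.3568]
 [5.5    0.2108 0.3514]
 [5.55   0.2049 0.3454]
 [5.6    0.1986 0.3393]
 [5.65   0.1924 0.3332]
 [5.7    0.186  0.3262]
 [5.75   0.1795 0.3198]
 [5.8    0.1729 0.3136]
 [5.85   0.166  0.3062]
 [5.9    0.1591 0.2995]]
t 5.95 track [-0.1267  0.2553  0.0139] q [ 0.23 -0.37  2.28  0.66  1.17  0.74] F [ 0.6 -1.2  4.8] open 0.0
axes in track (cols):
 [[ 0.707  0.707  0.002]
 [ 0.575 -0.578  0.579]
 [ 0.41  -0.409 -0.815]]
```

```bash
cat > fit.py <<'E'
from h import *
import json
from scipy.optimize import curve_fit
def model(t,y0,t0,v,tau):
    s=np.maximum(t-t0,0); return y0-v*(s-tau*(1-np.exp(-s/tau)))
def fit(D):
    D=np.array([d for d in D if d[1]==d[1]]); t=D[:,0]; y=D[:,1]
    p,cv=curve_fit(model,t,y,[.2575,4.85,.155,.45]); 
    print("p",p.round(4),"sd",np.sqrt(np.diag(cv)).round(4),"rms",np.std(model(t,*p)-y)); return p
E
python3 - <<'E'
from fit import *
D=json.load(open("d.json"))
for i in range(4): D.append(carton()[:3])
json.dump(D,open("d.json","w")); print(np.array(D[-4:]).round(4)); p=fit(D)
q,_=curve_fit(lambda t,y0,t0,v:model(t,y0,t0,v,v*.45/.155),np.array(D)[:,0],np.array(D)[:,1],[.257,4.85,.155]);print(q)
for t in np.arange(6.1,10,.125): print(round(t,3),model(t,*p).round(4),model(t,*q,q[2]*.45/.155).round(4))
E
```

```text
[[5.95   0.1522 0.2923]
 [6.     0.1452 0.2854]
 [6.05   0.1381 0.2784]
 [6.1    0.1311 0.2709]]
p [0.2573 4.8637 0.1506 0.4201] sd [0.0002 0.0042 0.0009 0.0095] rms 0.0001290143246881476
[0.25757756 4.8539782  0.15267517]
6.1 0.131 0.1309
6.225 0.1131 0.1129
6.35 0.0949 0.0945
6.475 0.0765 0.076
6.6 0.0581 0.0574
6.725 0.0395 0.0386
6.85 0.0209 0.0198
6.975 0.0022 0.0009
7.1 -0.0165 -0.0181
7.225 -0.0353 -0.0371
7.35 -0.054 -0.0561
7.475 -0.0728 -0.0751
7.6 -0.0916 -0.0941
7.725 -0.1104 -0.1132
7.85 -0.1292 -0.1322
7.975 -0.148 -0.1513
8.1 -0.1668 -0.1704
8.225 -0.1856 -0.1895
8.35 -0.2045 -0.2085
8.475 -0.2233 -0.2276
8.6 -0.2421 -0.2467
8.725 -0.2609 -0.2658
8.85 -0.2797 -0.2849
8.975 -0.2986 -0.3039
9.1 -0.3174 -0.323
9.225 -0.3362 -0.3421
9.35 -0.355 -0.3612
9.475 -0.3739 -0.3803
9.6 -0.3927 -0.3994
9.725 -0.4115 -0.4184
9.85 -0.4303 -0.4375
9.975 -0.4492 -0.4566
```

```bash
python3 -m jog '[[0,0,0,0,0,0,-1],[0,0,0,-0.81,0.81,-0.98,-1],[0,0,0,-1,1,-1,-1],[0,0,0,-1,1,-1,-1],[0,0,0,-1,1,-1,-1]]'
python3 - <<'E'
from fit import *
rep(); D=json.load(open("d.json")); p=fit(D); print(model(status.get_obs()["t"],*p))
E
```

```text
t: 6.78
tool_pos: [0.3598, 0.122, 0.1152]
tool_rot: [-2.342, -1.012, -0.298]
contact_force: [1.1, -0.9, -0.3]
opening: -0.0005
grip_force: 0.0
t 6.775 track [-0.1289  0.0529  0.0233] q [-0.31 -0.47  2.35  0.58  1.51  0.33] F [ 1.1 -0.9 -0.3] open -0.001
axes in track (cols):
 [[ 0.708  0.706 -0.001]
 [ 0.576 -0.577  0.579]
 [ 0.408 -0.41  -0.816]]
p [0.2573 4.8637 0.1506 0.4201] sd [0.0002 0.0042 0.0009 0.0095] rms 0.0001290143246881476
0.032067065447080184
```

```bash
python3 -m jog '[[0,0,0,-1,1,-1,-1],[0,0,0,-0.21,0.92,-0.89,-1]]'
python3 - <<'E'
from fit import *
t,f,r,c=carton(); D=json.load(open("d.json")); p=fit(D); print(t,f,r,model(t,*p),"rear pred",model(t,*p)+.140); rep()
cv2.imwrite("pics/e.png",cv2.resize(c[0][180:300,180:380,::-1],None,fx=4,fy=4))
E
```

```text
t: 7.02
tool_pos: [0.3771, 0.0354, 0.1224]
tool_rot: [-2.343, -1.007, -0.297]
contact_force: [0.9, 0.1, -0.5]
opening: -0.0002
grip_force: 0.0
p [0.2573 4.8637 0.1506 0.4201] sd [0.0002 0.0042 0.0009 0.0095] rms 0.0001290143246881476
7.025 -0.005482991201052049 0.13362776136436863 -0.0052805869539295225 rear pred 0.1347194130460705
t 7.075 track [-0.1111 -0.0374  0.0356] q [-0.51 -0.36  2.25  0.52  1.59  0.17] F [-0.8 -0.8  1.6] open -0.0
axes in track (cols):
 [[ 0.71   0.704  0.004]
 [ 0.574 -0.582  0.576]
 [ 0.408 -0.407 -0.817]]
```

View pics/e.png

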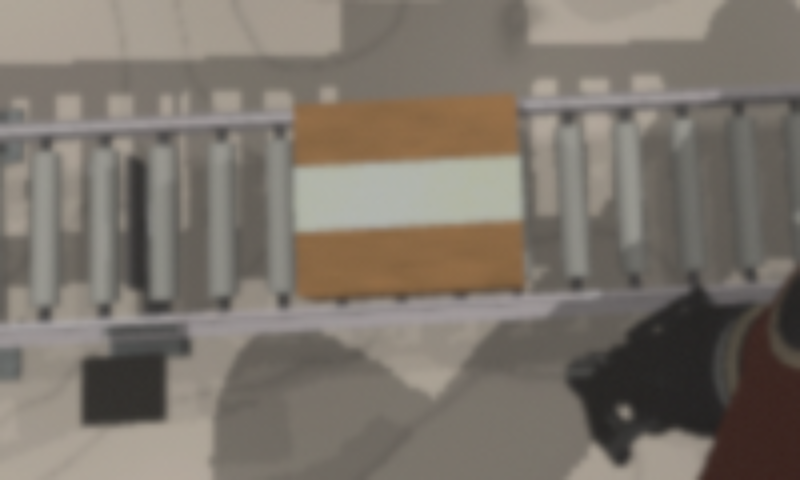

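The carton is at crop x 295–522, well past the blade at (137,225). The hand tip at (575,370) is ahead of the carton's front, and the prediction matches to 0.2 mm. Now cut in front.

```bash
python3 -m jog '[[0,0,0,-0.01,0.96,-0.65,-1],[0,0,0,0.13,1,-0.52,-1],[0,0,0,0.25,0.98,-0.37,-1],[0,0,0,0.29,0.94,-0.45,-1],[0,0,0,-0.05,0.76,-0.4,-1]]'
python3 - <<'E'
from fit import *
t,f,r,c=carton(); D=json.load(open("d.json")); p=fit(D); print(t,f,r,model(t,*p)); rep(); print("f now",model(t+.05,*p))
cv2.imwrite("pics/g.png",cv2.resize(c[0][180:290,260:400,::-1],None,fx=5,fy=5,interpolation=cv2.INTER_CUBIC)); P=w2t(pose()[0]["tool_pos"]); print("TCP px",proj(c,t2w(*P)),"crop",(proj(c,t2w(*P))-[260,180])*5)
E
```

```text
t: 7.7
tool_pos: [0.4935, -0.0711, 0.132]
tool_rot: [-2.341, -1.012, -0.298]
contact_force: [0.3, 0.5, 0.1]
opening: -0.0001
grip_force: 0.0
p [0.2573 4.8637 0.1506 0.4201] sd [0.0002 0.0042 0.0009 0.0095] rms 0.0001290143246881476
7.7 -0.4117957856647455 -0.33807860583066784 -0.10663406879652232
t 7.75 track [ 1.000e-04 -1.465e-01  4.730e-02] q [-0.57  0.02  1.91  0.5   1.59  0.1 ] F [-2.1 -1.3  0.3] open -0.0
axes in track (cols):
 [[ 0.709  0.706  0.001]
 [ 0.576 -0.579  0.577]
 [ 0.408 -0.408 -0.816]]
f now -0.11415527212582871
TCP px [363.69643708 226.1889956 ] crop [518.4821854 230.944978 ]
```

View pics/g.png

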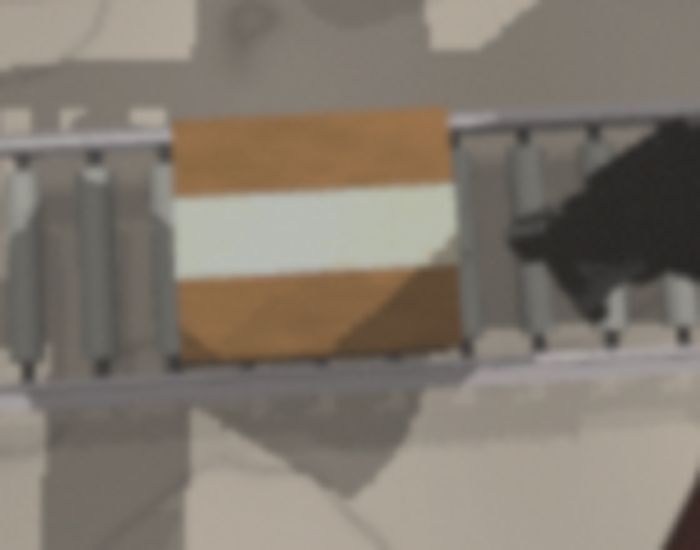

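The carton front edge is at crop x 456 and the hand tip's nearest point at about 511, so the hand is in front and centred. The tip edge is only about 4 mm uphill of the TCP, so the gap now is about 29 mm. Run along at 18.8 mm per row.

```bash
python3 -m jog '[[0,0,0,-0.37,0.37,-0.345,-1],[0,0,0,-0.37,0.37,-0.345,-1],[0,0,0,-0.37,0.37,-0.345,-1],[0,0,0,-0.37,0.37,-0.345,-1],[0,0,0,-0.37,0.37,-0.345,-1]]'
python3 - <<'E'
from fit import *
rep(); D=json.load(open("d.json")); p=fit(D); y=w2t(pose()[0]["tool_pos"])[1]; f=model(status.get_obs()["t"],*p); print(f, "gap",f+.0014-y-.004)
E
```

```text
t: 8.38
tool_pos: [0.4959, -0.1663, 0.1292]
tool_rot: [-2.343, -1.011, -0.3]
contact_force: [-0.3, -0.7, 0.5]
opening: -0.0001
grip_force: 0.0
t 8.375 track [-0.0019 -0.2395  0.0475] q [-0.7   0.13  1.8   0.45  1.65 -0.01] F [-0.3 -0.7  0.5] open -0.0
axes in track (cols):
 [[ 0.708  0.706  0.001]
 [ 0.575 -0.578  0.579]
 [ 0.409 -0.409 -0.816]]
p [0.2573 4.8637 0.1506 0.4201] sd [0.0002 0.0042 0.0009 0.0095] rms 0.0001290143246881476
-0.20822320204104716 gap 0.028656428803695625
```

```bash
python3 -m jog '[[0,0,0,-0.335,0.335,-0.31,-1],[0,0,0,-0.2,0.2,-0.185,-1],[0,0,0,-0.21,0.21,-0.19,-1],[0,0,0,-0.265,0.265,-0.245,-1]]'
python3 - <<'E'
from fit import *
rep(); D=json.load(open("d.json")); p=fit(D); y=w2t(pose()[0]["tool_pos"])[1]; f=model(status.get_obs()["t"],*p); print(f, "gap",f+.0014-y-.004)
E
```

```text
t: 8.88
tool_pos: [0.4975, -0.2165, 0.1271]
tool_rot: [-2.342, -1.012, -0.3]
contact_force: [-0.5, 0.9, 0.5]
opening: -0.0002
grip_force: 0.0
t 8.875 track [-0.0018 -0.2897  0.0472] q [-0.76  0.2   1.72  0.42  1.68 -0.06] F [-0.5  0.9  0.5] open -0.0
axes in track (cols):
 [[ 0.708  0.706  0.001]
 [ 0.576 -0.578  0.579]
 [ 0.409 -0.409 -0.815]]
p [0.2573 4.8637 0.1506 0.4201] sd [0.0002 0.0042 0.0009 0.0095] rms 0.0001290143246881476
-0.2835078757113794 gap 0.003548030330506883
```

```bash
python3 -m jog '[[0,0,0,-0.315,0.315,-0.29,-1],[0,0,0,-0.315,0.315,-0.29,-1]]'
python3 - <<'E'
from fit import *
rep(); D=json.load(open("d.json")); p=fit(D); t,f,r,c=carton(); y=w2t(pose()[0]["tool_pos"])[1]; print(t,f,r,model(t,*p),"gap",model(t,*p)+.0014-y-.004)
cv2.imwrite("pics/k.png",cv2.resize(c[0][180:290,330:470,::-1],None,fx=5,fy=5,interpolation=cv2.INTER_CUBIC))
E
```

```text
t: 9.12
tool_pos: [0.4985, -0.2489, 0.1258]
tool_rot: [-2.343, -1.011, -0.3]
contact_force: [-0.2, 0.1, 0.2]
opening: 0.0001
grip_force: 0.0
t 9.125 track [-0.0019 -0.3221  0.0471] q [-0.8   0.25  1.67  0.41  1.69 -0.09] F [-0.2  0.1  0.2] open 0.0
axes in track (cols):
 [[ 0.708  0.706  0.001]
 [ 0.576 -0.578  0.579]
 [ 0.409 -0.409 -0.816]]
p [0.2573 4.8637 0.1506 0.4201] sd [0.0002 0.0042 0.0009 0.0095] rms 0.0001290143246881476
9.125 -0.3027908167376212 -0.15701759435127058 -0.32115334780782917 gap 0.000136155975580924
```

View pics/k.png

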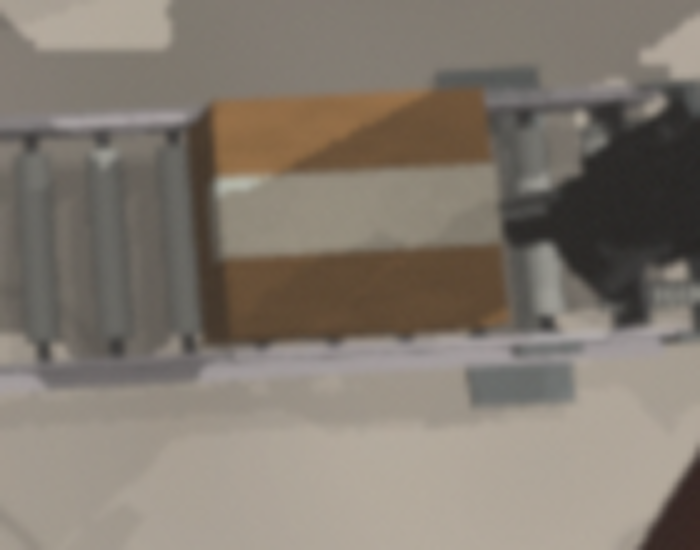

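The carton's front edge is at crop x≈499, against the hand tip at about 502, so they are in contact about 8 cm before the stop. Slow to a crawl.

```bash
python3 -m jog '[[0,0,0,-0.12,0.12,-0.11,-1],[0,0,0,-0.09,0.09,-0.08,-1],[0,0,0,-0.08,0.08,-0.075,-1],[0,0,0,-0.08,0.08,-0.075,-1],[0,0,0,-0.08,0.08,-0.075,-1]]'
python3 - <<'E'
from h import *
rep(); c=cam("top"); ys,a,b=front(c); v=np.convolve(a.sum(1),np.ones(9)/9,'same'); b=np.convolve(a[:,0]-a[:,2],np.ones(9)/9,'same'); rb=b/(v/3)
for i in range(20,500,8): print(round(float(ys[i]),3),int(b[i]),rb[i].round(2),end=' | ')
print([ (p,w2t(ray(c,p,.169))[1]) for p in [(429.8,220)]])
E
```

```text
t: 9.8
tool_pos: [0.4991, -0.2708, 0.125]
tool_rot: [-2.343, -1.011, -0.3]
contact_force: [0.1, 0.1, 0.3]
opening: -0.0002
grip_force: 0.1
t 9.8 track [-0.0019 -0.344   0.047 ] q [-0.82  0.28  1.63  0.4   1.71 -0.11] F [0.1 0.1 0.3] open -0.0
axes in track (cols):
 [[ 0.708  0.706  0.001]
 [ 0.576 -0.578  0.579]
 [ 0.409 -0.409 -0.816]]
-0.41 2 0.05 | -0.406 3 0.06 | -0.402 5 0.08 | -0.398 8 0.1 | -0.394 9 0.1 | -0.39 8 0.09 | -0.386 7 0.08 | -0.382 6 0.08 | -0.378 4 0.07 | -0.374 3 0.06 | -0.37 3 0.07 | -0.366 4 0.06 | -0.362 6 0.07 | -0.358 9 0.09 | -0.354 12 0.11 | -0.35 12 0.12 | -0.346 12 0.12 | -0.342 14 0.13 | -0.338 25 0.26 | -0.334 44 0.52 | -0.33 48 0.59 | -0.326 48 0.59 | -0.322 48 0.59 | -0.318 47 0.59 | -0.314 47 0.59 | -0.31 47 0.59 | -0.306 47 0.59 | -0.302 47 0.59 | -0.298 47 0.59 | -0.294 47 0.59 | -0.29 47 0.59 | -0.286 47 0.59 | -0.282 47 0.59 | -0.278 47 0.59 | -0.274 47 0.59 | -0.27 48 0.59 | -0.266 49 0.6 | -0.262 50 0.6 | -0.258 52 0.61 | -0.254 53 0.61 | -0.25 53 0.61 | -0.246 54 0.61 | -0.242 56 0.62 | -0.238 58 0.62 | -0.234 59 0.63 | -0.23 60 0.63 | -0.226 61 0.64 | -0.222 63 0.65 | -0.218 66 0.65 | -0.214 67 0.66 | -0.21 68 0.66 | -0.206 69 0.66 | -0.202 69 0.66 | -0.198 56 0.62 | -0.194 32 0.5 | -0.19 25 0.44 | -0.186 23 0.4 | -0.182 17 0.26 | -0.178 10 0.11 | -0.174 9 0.1 | [((429.8, 220), np.float64(-0.3101100573058178))]
```

```bash
python3 -m jog '[[0,0,0,-0.085,0.085,-0.08,-1],[0,0,0,-0.09,0.09,-0.085,-1],[0,0,0,-0.09,0.09,-0.085,-1],[0,0,0,-0.09,0.09,-0.085,-1],[0,0,0,-0.09,0.09,-0.085,-1]]'
python3 -m jog '[[0,0,0,-0.09,0.09,-0.085,-1],[0,0,0,-0.09,0.09,-0.085,-1],[0,0,0,-0.09,0.09,-0.085,-1],[0,0,0,-0.08,0.08,-0.075,-1],[0,0,0,-0.06,0.06,-0.055,-1]]'
python3 - <<'E'
from h import *
rep(); c=cam("top"); ys,a,b=front(c); k=np.ones(9)/9; rb=np.convolve((a[:,0]-a[:,2])/a.mean(1),k,'same')
print("front",cross(ys,rb,.35,True)); m=ys>-.30; b=np.convolve(a[:,0]-a[:,2],k,'same'); print("rear",[(round(float(ys[i]),3),int(b[i])) for i in range(300,480,8)])
cv2.imwrite("pics/m.png",cv2.resize(c[0][180:290,350:490,::-1],None,fx=5,fy=5,interpolation=cv2.INTER_CUBIC))
E
```

```text
t: 10.48
tool_pos: [0.4998, -0.2937, 0.1243]
tool_rot: [-2.343, -1.011, -0.3]
contact_force: [-0.7, 0.0, 0.4]
opening: -0.0001
grip_force: 0.2
t: 11.1
tool_pos: [0.5004, -0.3145, 0.1237]
tool_rot: [-2.343, -1.011, -0.3]
contact_force: [0.2, -1.3, -0.0]
opening: 0.0
grip_force: 0.1
t 11.1 track [-0.002  -0.3877  0.0472] q [-0.86  0.34  1.56  0.38  1.73 -0.14] F [ 0.2 -1.3 -0. ] open 0.0
axes in track (cols):
 [[ 0.708  0.706  0.001]
 [ 0.575 -0.578  0.579]
 [ 0.409 -0.409 -0.816]]
front -0.3805969016050369
rear [(-0.27, 48), (-0.266, 49), (-0.262, 52), (-0.258, 54), (-0.254, 56), (-0.25, 57), (-0.246, 57), (-0.242, 48), (-0.238, 30), (-0.234, 24), (-0.23, 23), (-0.226, 21), (-0.222, 16), (-0.218, 8), (-0.214, 7), (-0.21, 9), (-0.206, 11), (-0.202, 11), (-0.198, 11), (-0.194, 11), (-0.19, 8), (-0.186, 6), (-0.182, 5)]
```

View pics/m.png

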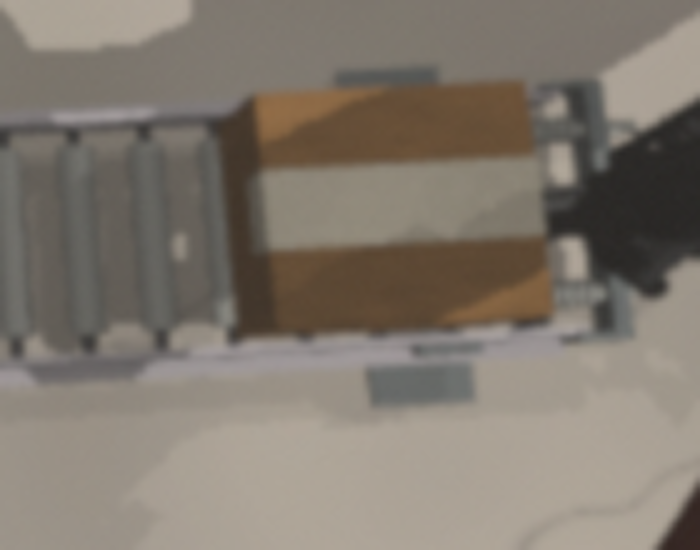

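The carton stands about 22 mm short of the stop with its front at crop x≈545 and the hand still holding it. Continue slower.

```bash
python3 -m jog '[[0,0,0,-0.055,0.055,-0.05,-1],[0,0,0,-0.055,0.055,-0.05,-1],[0,0,0,-0.055,0.055,-0.05,-1],[0,0,0,-0.05,0.05,-0.045,-1],[0,0,0,-0.05,0.05,-0.045,-1]]'
python3 -m jog '[[0,0,0,-0.04,0.04,-0.037,-1],[0,0,0,-0.04,0.04,-0.037,-1],[0,0,0,-0.04,0.04,-0.037,-1],[0,0,0,-0.03,0.03,-0.028,-1],[0,0,0,-0.03,0.03,-0.028,-1]]'
cat > st.py <<'E'
from h import *
rep(); c=cam("top"); ys,a,b=front(c,-.43,-.15); k=np.ones(9)/9; rb=np.convolve((a[:,0]-a[:,2])/a.mean(1),k,'same'); b=np.convolve(a[:,0]-a[:,2],k,'same')
print("front",cross(ys,rb,.35,True),"rear",cross(ys[200:],b[200:],40,False))
E
python3 st.py
```

```text
t: 11.78
tool_pos: [0.5008, -0.3277, 0.123]
tool_rot: [-2.343, -1.011, -0.3]
contact_force: [-0.2, -0.1, -0.0]
opening: 0.0
grip_force: 0.1
t: 12.4
tool_pos: [0.501, -0.3367, 0.1226]
tool_rot: [-2.343, -1.011, -0.3]
contact_force: [0.7, -0.1, -0.3]
opening: -0.0001
grip_force: 0.1
t 12.4 track [-0.0021 -0.4099  0.047 ] q [-0.88  0.38  1.51  0.37  1.75 -0.15] F [ 0.7 -0.1 -0.3] open -0.0
axes in track (cols):
 [[ 0.708  0.706  0.001]
 [ 0.575 -0.578  0.579]
 [ 0.409 -0.409 -0.816]]
front -0.40332324212708875 rear -0.26300922136464555
```

```bash
python3 -m jog '[[0,0,0,-0.025,0.025,-0.023,-1],[0,0,0,-0.025,0.025,-0.023,-1],[0,0,0,-0.025,0.025,-0.023,-1],[0,0,0,-0.025,0.025,-0.023,-1],[0,0,0,-0.025,0.025,-0.023,-1]]'; python3 st.py
```

```text
t: 13.08
tool_pos: [0.5012, -0.343, 0.1224]
tool_rot: [-2.343, -1.011, -0.3]
contact_force: [0.7, 0.8, 0.0]
opening: -0.0005
grip_force: 0.0
t 13.075 track [-0.002  -0.4163  0.047 ] q [-0.89  0.39  1.5   0.37  1.75 -0.16] F [0.7 0.8 0. ] open -0.0
axes in track (cols):
 [[ 0.708  0.706  0.001]
 [ 0.575 -0.578  0.579]
 [ 0.409 -0.409 -0.816]]
front -0.40504031528754386 rear -0.26447295402207704
```

```bash
python3 -m jog '[[0,0,0,-0.03,0.03,-0.028,-1],[0,0,0,-0.03,0.03,-0.028,-1],[0,0,0,-0.04,0.04,-0.037,-1],[0,0,0,-0.05,0.05,-0.046,-1],[0,0,0,-0.1,0.1,-0.09,-1]]'; python3 st.py
```

```text
t: 13.75
tool_pos: [0.5016, -0.3558, 0.1219]
tool_rot: [-2.343, -1.011, -0.3]
contact_force: [-0.1, -0.6, -0.7]
opening: -0.0
grip_force: 0.0
t 13.75 track [-0.0021 -0.429   0.0469] q [-0.9   0.41  1.48  0.36  1.76 -0.17] F [-0.1 -0.6 -0.7] open -0.0
axes in track (cols):
 [[ 0.708  0.706  0.001]
 [ 0.576 -0.578  0.579]
 [ 0.409 -0.409 -0.816]]
front -0.4050506189732699 rear -0.26427538378887744
```

```bash
python3 -m jog '[[0,0,0,0,0,-0.4,-1],[0,0,0,0,0,-0.9,-1],[0,0,0,0,0,-0.9,-1],[0,0,0,0,0,-0.6,-1],[0,0,0,0,0,0,-1]]'; python3 st.py
python3 - <<'E'
from h import *
c=cam("top"); cv2.imwrite("pics/z.png",c[0][:,:,::-1])
E
```

```text
t: 14.42
tool_pos: [0.5035, -0.4055, 0.1921]
tool_rot: [-2.346, -1.012, -0.302]
contact_force: [0.6, 0.6, -0.4]
opening: 0.0001
grip_force: 0.0
t 14.425 track [-0.0018 -0.4788  0.1189] q [-0.94  0.42  1.33  0.35  1.89 -0.16] F [ 0.6  0.6 -0.4] open 0.0
axes in track (cols):
 [[ 0.708  0.706  0.003]
 [ 0.576 -0.58   0.576]
 [ 0.409 -0.406 -0.817]]
front -0.40498122375808304 rear -0.2651317582255441
```

View pics/z.png

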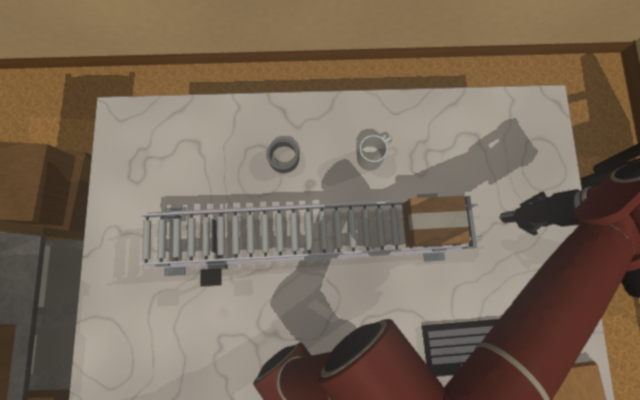

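The carton sits square against the end stop at px (438,222). The hand is clear at (505,216), and the tape roll and mug are where they were.

```bash
python3 -c "
from station import finish_job
print(finish_job())"
```

```text
the job is handed in; nothing more can be done
None
```

The job is handed in: the carton rests square against the end stop with the spring in about 2 mm, the hand is clear and the mug and tape roll are undisturbed, but the hand paused about 0.05 s for a camera picture just after contact, so the settling may have been slightly less soft than intended.

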